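Push a row of casting rings home and shut the keeper gate

ROBOT

A 7-joint arm with a two-finger parallel gripper is mounted at the origin on a cart in front of the work surface, level with it; the furniture and walls round the work are solid. World frame = base frame: x ahead of the robot, y to its left, z up, the work surface at z = 0. Lengths are in m, angles in rad, forces in N, time in s.
With the tool pointing down it reaches from about 0.35 to 0.9 m from the base axis. Payload 19.9 kg.
Tool frame: the origin (TCP) lies at the very end of the fingers, on their centre line; the grasp point (between the pads) lies ctrl.grasp_offset behind it (ctrl.grasp_offset is the distance from the TCP to the grasp point, in m); z points along the fingers, y is the line along which they close (so a half turn about z gives the same grasp; the last joint's range is limited). The gripper opens to 85 mm and grips with 20 to 120 N. Pads are 22 mm wide; open, the fingers measure 114 mm over their backs; the gripper's body (76 mm by 85 mm) begins 54 mm behind the grasp point. The pads swing forward as they close: fully open they stand 13 mm farther back than shut.
Start: joints at [-1.367, 0.417, -0.01, 1.614, 0.005, 1.111, -0.053], TCP at [0.151, 0.606, 0.231] pointing down, gripper open.
Joint ranges: [-2.81, 2.81], [-0.39, 2.02], [-1.27, 1.25], [0.06, 2.57], [-1.19, 4.33], [0.19, 2], [-2.82, 2.82]. Speed limits (rad/s): [1.89, 1.89, 2.39, 2.39, 3.01, 3.01, 3.01].

INTERFACE

Orientations are given as a unit quaternion [w, x, y, z].
In Python, from bench import ctrl, imaging gives the robot as it stands.
- The arm moves only by the shell command python3 -m handwheel 'ROWS' [FORCE]. ROWS is JSON, a list of rows, each a list of 7 numbers: the turn, a rotation vector about the tool's x, y, z as a fraction of full scale, then the shift along the tool's x, y, z as a fraction of full scale, then the closure, from 0 (fully open) to 1 (shut). A call has 1 to 20 rows; each row is the pose to reach, as a shift and turn from the pose commanded when the call began, along the tool's axes at that moment, turning the shorter way round; what a row does not reach only later rows make up. Full scale, the value 1, is 0.8 m for a shift and pi rad for a turn. A row lasts 1/12 s, in which the tool goes at most 41.7 mm and 7.16 degrees, less where a joint would pass 70% of its speed; a pose out of reach is approached as far as the arm can. A call with a number of a shift or a turn outside -1 to 1 is refused whole. A call with a gripper value outside its range is refused whole. The fingers move at their own pace and stop on an object; FORCE is the grip in N (left out, the last holds). Time passes only in rows, so rows that repeat a pose let the fingers close. It gives the time, the measured TCP pose, the force, the opening and the grip force at its end, in the units of the state.
- ctrl.observe(): the state, without advancing time (a new reading comes with each control period).
- imaging.get_image(name): name is "side" or "top" or "wrist"; returns the picture (480x640x3 uint8, blue, green, red); there is no depth.
- imaging.calibration(name): a dict with "fx", "fy", "cx", "cy" (pixels), "origin" and "attitude" of the camera in the world; the wrist camera has in their place "hand_eye" (4x4, takes a point from camera to tool coordinates, whose origin is the TCP and whose axes are the flange's). Camera axes: x right, y down, z forward; pixel columns grow to the right and rows downward; lengths in m; the calibration is good to about 2 mm. A picture is of the moment at which its call begins: read the wrist's pose just before it. calibration takes no time and is no camera call.
- ctrl.close_job(): hands the job in; it is judged then, once.
The state is a dict: "time_s": time; "joints": joint angles; "joint_vel": joint speeds; "joint_efforts": joint torques, N m; "tcp_pos": TCP position; "tcp_rot": TCP orientation; "ft_force": force on the tool from outside, world axes, zero at the start; "wrist_torque": the same for the moment, N m; "gripper_width": finger opening in m; "finger_force": force on a finger pad.
Only numpy, scipy, OpenCV 4.12 (cv2) and the standard library are available. Lean on these libraries where they do the work, as an engineer would, in place of code of your own. Each camera call takes 0.05 s, during which the arm holds its last target. There are 200 camera calls.

TASK

Push the three casting rings along the loading rail as one touching row, from behind, until the front ring is up against the red end stop and the row is closed up. Then swing the yellow keeper gate fully shut across the rail behind the last ring and move clear. Only push with the fingers: do not grip or lift a ring or the gate's post, keep the rings upright and together in the rail, and leave the crucible, felt wheel and plaster cast where they are.

Things in the scene. Friction and masses are not known exactly. Their poses are not given: they have to be found in the camera images.
- rail: Loading rail screwed to the worktop, a straight channel 366 mm long. Origin on the worktop, under the middle of the channel's centre line; its z is up, its y runs along the channel towards the end stop (turned up to about 15 degrees from world y), its x is across. Dark floor 6 mm thick; two aluminium side walls, 59 mm apart inside, each 6 mm thick, tops 22 mm above the worktop. Open at the -y end (y = -178 mm).
- stop_face (a point): Middle of the inner face of the red end stop, at rail x 0, y +170 mm, 33 mm above the worktop. The stop is 78 mm wide and 50 mm high.
- ring_lead_center (a point): Centre (half-way up) of the front grey metal casting ring, a solid-looking upright cylinder 55 mm in diameter and 55 mm high, 0.13 to 0.25 kg, standing loose on the rail's floor (its top 61 mm above the worktop). At the start the three rings stand in a row, touching, 90 to 125 mm short of the stop; pushed home its centre is 27.5 mm from the stop's face.
- ring_middle_center (a point): Centre (half-way up) of the middle grey metal casting ring, a solid-looking upright cylinder 55 mm in diameter and 55 mm high, 0.13 to 0.25 kg, standing loose on the rail's floor (its top 61 mm above the worktop). Next behind the front one.
- ring_rear_center (a point): Centre (half-way up) of the last grey metal casting ring, a solid-looking upright cylinder 55 mm in diameter and 55 mm high, 0.13 to 0.25 kg, standing loose on the rail's floor (its top 61 mm above the worktop). The one farthest from the stop, behind which the row is pushed; pushed home its centre is 137.5 mm from the stop's face.
- gate (a joint): Keeper gate's angle in rad: 0 is shut (bar straight across the rail along rail +x, its front face 4 mm behind the last ring when the row is home, so it cannot shut unless the row is home), growing as it swings back, clockwise seen from above; at 1.57 the bar points along rail -y, beside the rail. Starts 1.6 to 2.0 open, stops at 0 and 2.3. Friction holds it where it is left; about 0.5 N at the post moves it.
- gate_pivot (a point): The gate's vertical pivot axis, beside the rail on the robot's side, at rail x -52 mm, y -5 mm, 34 mm above the worktop (middle height of the bar).
- gate_post (a point): Middle of the upright black post on the free end of the gate, 86 mm from the pivot; 16 mm in diameter, from 27 to 59 mm above the worktop, this point at 43 mm. The yellow bar between pivot and post is 12 mm wide and 14 mm high, 27 to 41 mm above the worktop. When shut the post stands above the far side wall.
- crucible: Loose beige ceramic crucible on the far side of the rail, 51 mm wide, 40 mm high; origin at the centre of its underside. Leave it.
- felt_wheel: Loose cream felt polishing wheel lying flat on the far side of the rail, 51 mm wide, 14 mm high; origin at the centre of its underside. Leave it.
- cast: Loose yellow plaster jaw cast on the robot's side of the rail, 53 x 71 x 27 mm; origin at the centre of its underside. Leave it.
Things that resemble listed ones, but are neither listed nor needed, are in the scene too. What is shaped like the part that bears ring_rear_center but pink is not meant. What is shaped like the part that bears ring_lead_center but pink is not meant.

How it is judged:
On the way, in this order (a step that is already met when the one before it is completed fails the run):
1. the row of three rings is pushed home against the end stop while the gate is still open (y of ring_lead_center in the frame of rail above 0.1365 m and y of ring_middle_center in the frame of rail above 0.0815 m and y of ring_rear_center in the frame of rail above 0.0265 m and x of ring_lead_center in the frame of rail between -0.006 and 0.006 m and x of ring_middle_center in the frame of rail between -0.006 and 0.006 m and x of ring_rear_center in the frame of rail between -0.006 and 0.006 m and value of joint gate above 1.4 rad), for 0.2 s.
2. the gate is swung shut behind the row (y of ring_lead_center in the frame of rail above 0.1365 m and y of ring_middle_center in the frame of rail above 0.0815 m and y of ring_rear_center in the frame of rail above 0.0265 m and value of joint gate below 0.06 rad), for 0.2 s.
At the end, for the whole second after the job is handed in: Each ring stands upright (within 0.1 rad) in the channel within 6 mm of its place with the row closed up against the stop (centres 27.5, 82.5 and 137.5 mm from the stop's face), at rest, and the gate is within 0.06 rad of shut (all of step 2 and x of ring_lead_center in the frame of rail between -0.006 and 0.006 m and x of ring_middle_center in the frame of rail between -0.006 and 0.006 m and x of ring_rear_center in the frame of rail between -0.006 and 0.006 m and angle between each of ring_lead_center, ring_middle_center, ring_rear_center's own z axis and vertical below 0.1 rad and linear speed of each of ring_lead, ring_middle, ring_rear below 0.01 m/s); the robot touches nothing.
It fails at once if a ring is lifted more than 8 mm off the rail's floor (z of any of ring_lead_center, ring_middle_center, ring_rear_center in the frame of rail above 0.0415 m).
It fails at once if a ring is tipped more than 0.3 rad (angle between any of ring_lead_center, ring_middle_center, ring_rear_center's own z axis and vertical above 0.3 rad).
It fails at once if a ring or the gate's post is taken between the fingers ((horizontal distance between the grasp point and ring_lead_center below 0.02 m and height (world z) of the grasp point below 0.076 m and contact force between the fingers and ring_lead above 0.5 N) or (horizontal distance between the grasp point and ring_middle_center below 0.02 m and height (world z) of the grasp point below 0.076 m and contact force between the fingers and ring_middle above 0.5 N) or (horizontal distance between the grasp point and ring_rear_center below 0.02 m and height (world z) of the grasp point below 0.076 m and contact force between the fingers and ring_rear above 0.5 N) or (horizontal distance between the grasp point and gate_post below 0.006 m and height (world z) of the grasp point below 0.074 m and contact force between the fingers and gate above 0.5 N)).
It fails at once if the row comes apart by more than 15 mm (horizontal distance between ring_lead_center and ring_middle_center above 0.07 m or horizontal distance between ring_middle_center and ring_rear_center above 0.07 m).
It fails at once if the crucible, felt wheel or cast is moved more than 15 mm (distance of any of crucible, felt_wheel, cast from where it was at the start of the episode above 0.015 m).
It also fails if it takes over 51 s, if anything falls off the work surface, if the arm or the gripper's body presses on something with over 40 N, if the wrist force passes 120 N, or if a joint passes its speed limit or range.

## Working session

There is one attempt and no reset: what is moved stays moved. The work goes in short steps, Python scripts to look and compute and a shell command to move; the robot and the scene stay as the last step left them, time stands still between calls to the robot, and variables do not carry over. Pictures are saved under pics/ and viewed, at most 10 in all, crops included, and the job is handed in when it is done.

```bash
mkdir -p pics
python3 - <<'E'
from bench import ctrl, imaging
import cv2
s=ctrl.observe(); print(s, ctrl.grasp_offset)
for n in("side","top"):
    cv2.imwrite(f"pics/{n}0.png",imaging.get_image(n)); print(n,imaging.calibration(n))
E
```

```text
{'time_s': 0.0, 'joints': array([-1.36750523,  0.41797451, -0.01032502,  1.61418051,  0.00469063,
        1.11071382, -0.05306691]), 'joint_vel': array([-7.55514012e-04, -2.35483205e-03, -3.41028670e-04,  2.28971585e-04,
        2.39741215e-05,  1.07214350e-03,  8.75935685e-04]), 'joint_efforts': array([-6.66130254e-04, -8.64437842e+01,  6.78158328e-01, -4.34912968e+01,
        1.89287105e-02,  7.27373437e-03,  3.91687195e-06]), 'tcp_pos': array([0.1513802 , 0.60602251, 0.23065718]), 'tcp_rot': array([-3.87400882e-05,  1.22111336e-01,  9.92516211e-01, -6.24837230e-04]), 'ft_force': array([-0.9353009 ,  0.87531786, -0.177625  ]), 'wrist_torque': array([ 0.0093983 , -0.00806689, -0.04013609]), 'finger_force': 0.0, 'gripper_width': 0.08531105704986071} 0.0187
side {'fx': 470.26368152055267, 'fy': 470.26368152055267, 'cx': 319.1711923231343, 'cy': 249.8954892840815, 'origin': array([ 0.54248346, -0.69388896,  0.48915816]), 'attitude': array([-0.49741485,  0.86699166, -0.02995719,  0.00254713])}
top {'fx': 520.8864343812626, 'fy': 520.8864343812626, 'cx': 316.8152675625615, 'cy': 228.67604232111236, 'origin': array([0.32059192, 0.03693578, 1.10760002]), 'attitude': array([ 0.08340866, -0.68813675,  0.71566387, -0.08565065])}
```

View pics/top0.png

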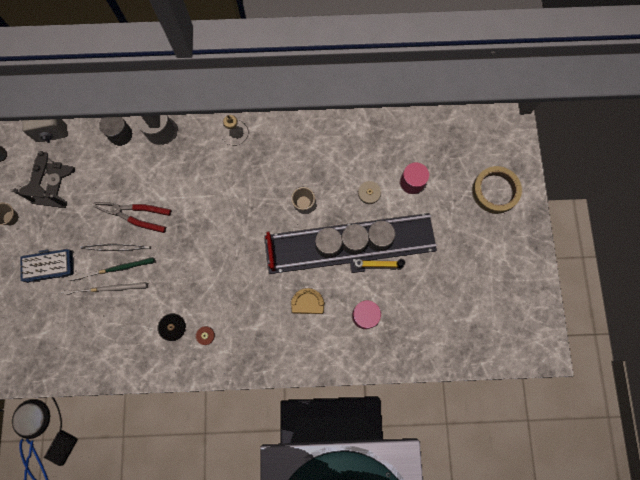

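View pics/side0.png

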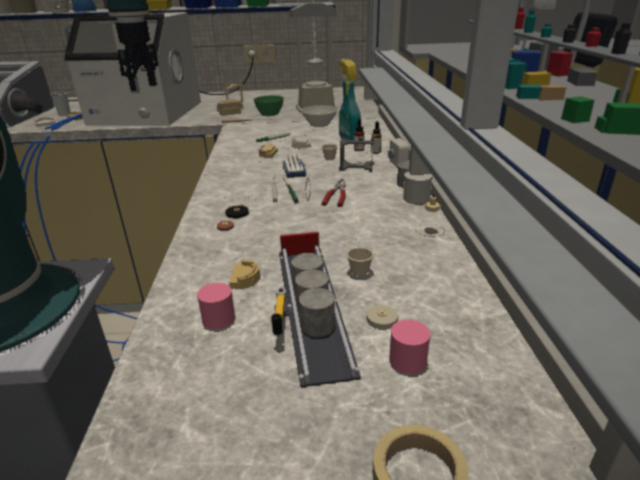

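The top view shows the rail from the stop at (270,252) to the open end at (434,233). The grey rings are at about (329,240), (355,237) and (381,234), and the gate runs from its pivot at (357,263) to the post at (401,264). The pink cylinders at (416,175) and (367,314) are the decoys, because they are pink and off the rail. I'll confirm this in an enlarged crop.

Run:
```python
import cv2
i=cv2.imread("pics/top0.png")[190:330,255:445]
cv2.imwrite("pics/c1.png",cv2.resize(i,None,fx=4,fy=4,interpolation=cv2.INTER_CUBIC))
```

```text
(no output)
```

View pics/c1.png

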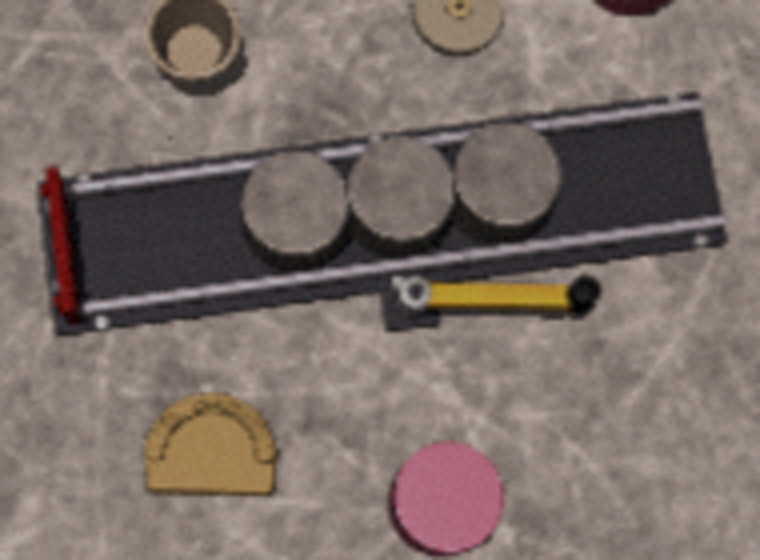

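```bash
cat > h.py <<'E'
from bench import ctrl, imaging
import numpy as np
from scipy.spatial.transform import Rotation as R
from scipy.optimize import least_squares
def ray(c,uv,z):
    q=np.array(c["attitude"]);r=R.from_quat(q[[1,2,3,0]])
    d=r.apply([(uv[0]-c["cx"])/c["fx"],(uv[1]-c["cy"])/c["fy"],1]);o=c["origin"]
    return o+d*(z-o[2])/d[2]
E
python3 - <<'E'
from h import *
c=imaging.calibration("top")
P=lambda x,y,z:ray(c,(255+x/4,190+y/4),z)
rings=[P(296,204,.061),P(402,188,.061),P(508,174,.061)]
piv=P(415,292,.043);post=P(584,293,.059)
fw=P(78,187,.022),P(700,103,.022);nw=P(88,307,.022),P(722,222,.022)
st=P(65,243,.05)
for n,a in [("rings",rings),("piv",piv),("post",post),("fw",fw),("nw",nw),("st",st)]: print(n,np.round(a,4).tolist())
# fit rail: x0,y0,th ; rail->world
obs=[(-52,-5,piv),(32.5,-178,fw[1]),(-32.5,-178,nw[1]),(32.5,170,fw[0]),(-32.5,170,nw[0]),(0,170,st)]
def W(p,x,y):
    cs,sn=np.cos(p[2]),np.sin(p[2]);return np.array([p[0]+cs*x-sn*y,p[1]+sn*x+cs*y])
def f(p):
    r=[W(p,x/1e3,y/1e3)-o[:2] for x,y,o in obs]
    return np.ravel(r)
s=least_squares(f,[.4,0,0]);p=s.x;print(p,np.round(s.fun*1e3,1))
cs,sn=np.cos(p[2]),np.sin(p[2])
for n,o in zip("lmrpg",rings+[piv,post]):
    d=o[:2]-p[:2];print(n,np.round([cs*d[0]+sn*d[1],-sn*d[0]+cs*d[1]],4))
E
```

```text
rings [[0.5492, 0.0045, 0.061], [0.5554, -0.0504, 0.061], [0.5607, -0.1055, 0.061]]
piv [0.5041, -0.0555, 0.043]
post [0.4974, -0.1402, 0.059]
fw [[0.5716, 0.1193, 0.022], [0.6048, -0.2169, 0.022]]
nw [[0.5065, 0.1153, 0.022], [0.539, -0.2227, 0.022]]
st [0.5356, 0.1245, 0.05]
[ 0.55467104 -0.04653564  0.09887958] [-0.7 -1.1 -0.2 -3.5  0.9 -4.2 -1.3  6.5 -0.9  4.1  2.2 -1.8]
l [-0.0004  0.0513]
m [ 0.0004 -0.0039]
r [ 0.0002 -0.0592]
p [-0.0512 -0.0039]
g [-0.0662 -0.0875]
```

The crop confirms it: the three grey discs in the channel at crop (296,204), (402,188) and (508,174) are the rings, with the rear one rightmost. The pink one at (448,497) is off the rail. The gate is at about 1.75 rad.

```bash
cat >> h.py <<'E'
p=np.array([.5547,-.0465,.0989])
def W(x,y): # rail mm->world
    cs,sn=np.cos(p[2]),np.sin(p[2]);return np.array([p[0]+(cs*x-sn*y)/1e3,p[1]+(sn*x+cs*y)/1e3])
def frac(targets,yaw=None):
    """targets (x,y,z,yawdeg): tool y direction measured from rail y, ccw from above"""
    s=ctrl.observe();q=s["tcp_rot"];r=R.from_quat(q[[1,2,3,0]])
    for x,y,z,a in targets:
        b=p[2]+np.radians(a);Y=np.array([-np.sin(b),np.cos(b),0]);Z=np.array([0,0,-1.]);X=np.cross(Y,Z)
        t=r.inv()*R.from_matrix(np.c_[X,Y,Z])
        d=r.inv().apply(np.r_[W(x,y),z]-s["tcp_pos"])
        print((x,y,z,a),np.round(np.r_[t.as_rotvec()/np.pi,d/.8],4).tolist())
def here():
    s=ctrl.observe();d=s["tcp_pos"][:2]-p[:2];cs,sn=np.cos(p[2]),np.sin(p[2])
    print("t",round(s["time_s"],2),"rail",np.round([cs*d[0]+sn*d[1],-sn*d[0]+cs*d[1],s["tcp_pos"][2]],4),"F",np.round(s["ft_force"],1),"j",np.round(s["joints"],2))
E
python3 -c "
from h import *
here();frac([(-20,290,.25,0),(0,-130,.12,0)])"
```

```text
t 0.1 rail [-0.3369  0.6892  0.2307] F [-0.5  1.6  0.1] j [-1.37  0.42 -0.01  1.61  0.    1.11 -0.05]
(-20, 290, 0.25, 0) [-0.0004, -0.0, -0.1094, -0.5411, -0.3364, -0.0237]
(0, -130, 0.12, 0) [-0.0004, -0.0, -0.1094, -0.7415, -0.8221, 0.1394]
```

```bash
python3 -m handwheel '[[0,0,-0.109,-0.541,-0.336,-0.024,1],[0,0,-0.109,-0.541,-0.336,-0.024,1],[0,0,-0.109,-0.541,-0.336,-0.024,1],[0,0,-0.109,-0.541,-0.336,-0.024,1],[0,0,-0.109,-0.541,-0.336,-0.024,1],[0,0,-0.109,-0.541,-0.336,-0.024,1],[0,0,-0.109,-0.541,-0.336,-0.024,1],[0,0,-0.109,-0.541,-0.336,-0.024,1],[0,0,-0.109,-0.541,-0.336,-0.024,1],[0,0,-0.109,-0.541,-0.336,-0.024,1],[0,0,-0.109,-0.541,-0.336,-0.024,1],[0,0,-0.109,-0.541,-0.336,-0.024,1],[0,0,-0.109,-0.541,-0.336,-0.024,1],[0,0,-0.109,-0.541,-0.336,-0.024,1],[0,0,-0.109,-0.541,-0.336,-0.024,1]]' 40
python3 -c "
from h import *
here();frac([(0,-130,.12,0)])"
```

```text
time_s: 1.35
tcp_pos: [0.5062, 0.2403, 0.2501]
tcp_rot: [-0.0, -0.048, 0.999, -0.0]
ft_force: [-0.4, 1.3, 0.0]
gripper_width: -0.0003
finger_force: 0.0
t 1.35 rail [-0.0199  0.2902  0.2501] F [-0.4  1.3  0. ] j [-0.65  0.29  0.18  1.76 -0.06  1.1   1.22]
(0, -130, 0.12, 0) [-0.0001, -0.0002, -0.0008, -0.0264, -0.5251, 0.1628]
```

```bash
python3 -m handwheel '[[0,0,0,-0.026,-0.525,0.163,1],[0,0,0,-0.026,-0.525,0.163,1],[0,0,0,-0.026,-0.525,0.163,1],[0,0,0,-0.026,-0.525,0.163,1],[0,0,0,-0.026,-0.525,0.163,1],[0,0,0,-0.026,-0.525,0.163,1],[0,0,0,-0.026,-0.525,0.163,1],[0,0,0,-0.026,-0.525,0.163,1],[0,0,0,-0.026,-0.525,0.163,1],[0,0,0,-0.026,-0.525,0.163,1],[0,0,0,-0.026,-0.525,0.163,1],[0,0,0,-0.026,-0.525,0.163,1],[0,0,0,-0.026,-0.525,0.163,1],[0,0,0,-0.026,-0.525,0.163,1],[0,0,0,-0.026,-0.525,0.163,1]]'
python3 -c "
from h import *
import cv2
here();frac([(0,-130,.025,0)])
cv2.imwrite('pics/w1.png',imaging.get_image('wrist'));cv2.imwrite('pics/s1.png',imaging.get_image('side'))"
```

```text
time_s: 2.6
tcp_pos: [0.5683, -0.1732, 0.1204]
tcp_rot: [0.0, -0.05, 0.999, 0.0]
ft_force: [-0.5, 0.9, 0.3]
gripper_width: -0.0003
finger_force: 0.0
t 2.6 rail [ 0.001  -0.1274  0.1204] F [-0.5  0.9  0.3] j [ 0.    0.5   0.31  1.8  -0.2   0.87  2.08]
(0, -130, 0.025, 0) [0.0002, 0.0001, 0.0004, 0.0013, -0.0033, 0.1192]
```

View pics/w1.png

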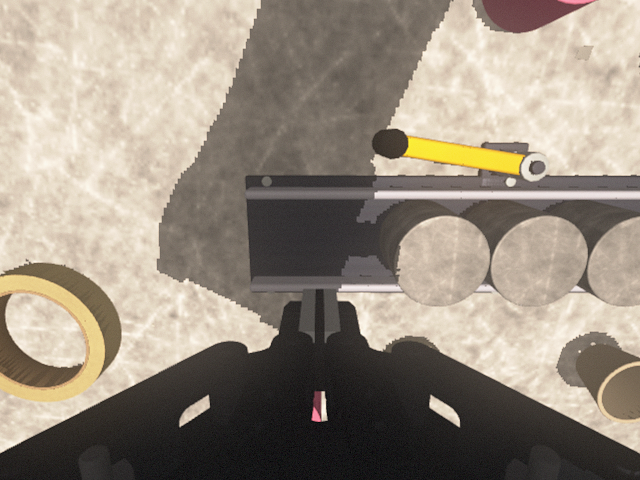

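The wrist view shows the fingers shut, about 40 mm behind the rear ring, with nothing in the channel below them. The gate post is at (390,143), clear of the fingers. I'll go down and push.

```bash
python3 -m handwheel '[[0,0,0,0.001,-0.003,0.04,1],[0,0,0,0.001,-0.003,0.08,1],[0,0,0,0.001,-0.003,0.12,1],[0,0,0,0.001,-0.003,0.12,1],[0,0,0,0.001,0.005,0.12,1],[0,0,0,0.001,0.012,0.12,1],[0,0,0,0.001,0.018,0.12,1],[0,0,0,0.001,0.023,0.12,1],[0,0,0,0.001,0.028,0.12,1],[0,0,0,0.001,0.033,0.12,1],[0,0,0,0.001,0.038,0.12,1],[0,0,0,0.001,0.043,0.12,1],[0,0,0,0.001,0.048,0.12,1],[0,0,0,0.001,0.053,0.12,1],[0,0,0,0.001,0.058,0.12,1],[0,0,0,0.001,0.063,0.12,1]]'
python3 -c "
from h import *
import cv2
here()
cv2.imwrite('pics/w2.png',imaging.get_image('wrist'))"
```

```text
time_s: 4.03
tcp_pos: [0.5625, -0.1262, 0.0246]
tcp_rot: [0.001, -0.048, 0.999, -0.001]
ft_force: [0.2, -7.7, 4.3]
gripper_width: -0.0002
finger_force: 3.4
t 4.03 rail [-0.0001 -0.0801  0.0246] F [ 0.2 -7.7  4.3] j [-0.04  0.62  0.27  1.88 -0.25  0.67  2.04]
```

View pics/w2.png

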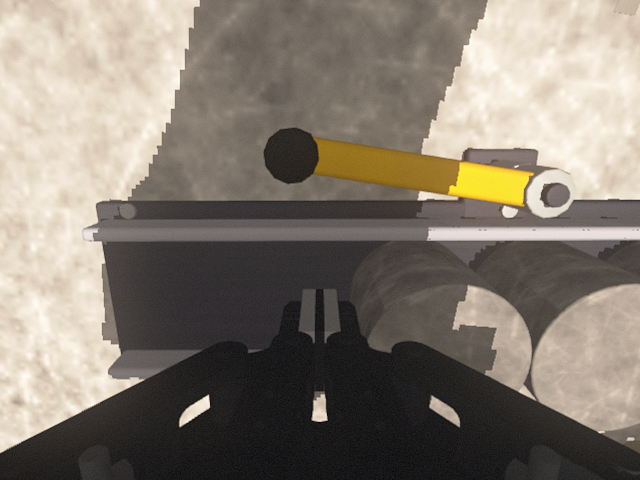

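Contact is made with the row upright, at a push force of about 8 N. I'll continue.

```bash
python3 -m handwheel '[[0,0,0,0,0.005,0,1],[0,0,0,0,0.01,0,1],[0,0,0,0,0.015,0,1],[0,0,0,0,0.02,0,1],[0,0,0,0,0.025,0,1],[0,0,0,0,0.03,0,1],[0,0,0,0,0.035,0,1],[0,0,0,0,0.04,0,1],[0,0,0,0,0.045,0,1],[0,0,0,0,0.05,0,1],[0,0,0,0,0.055,0,1],[0,0,0,0,0.06,0,1],[0,0,0,0,0.065,0,1],[0,0,0,0,0.07,0,1],[0,0,0,0,0.074,0,1]]'
python3 -c "
from h import *
import cv2
here()
i=imaging.get_image('top')
cv2.imwrite('pics/t2.png',cv2.resize(i[190:330,255:445],None,fx=4,fy=4,interpolation=2))"
```

```text
time_s: 5.33
tcp_pos: [0.5568, -0.0672, 0.0246]
tcp_rot: [0.001, -0.048, 0.999, -0.001]
ft_force: [0.2, -7.3, 4.6]
gripper_width: 0.0001
finger_force: 3.7
t 5.33 rail [ 0.0001 -0.0208  0.0246] F [ 0.2 -7.3  4.6] j [-0.15  0.6   0.27  1.92 -0.25  0.65  1.95]
```

View pics/t2.png

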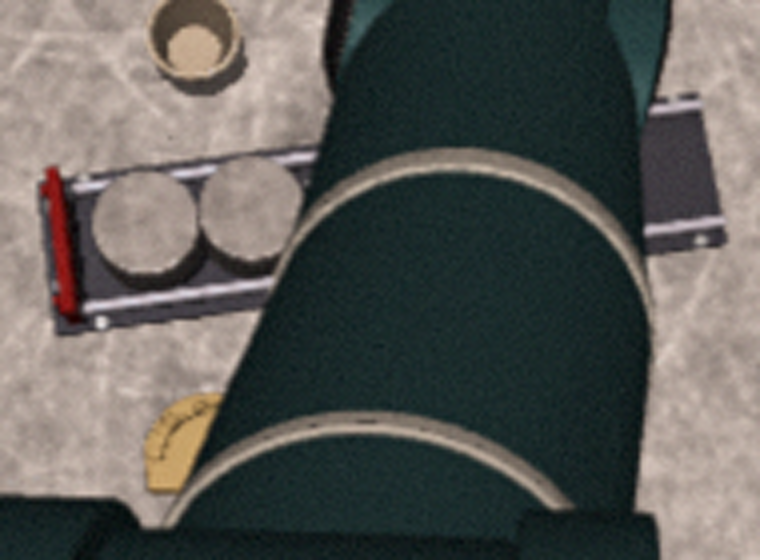

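The lead ring is at crop (147,224), having moved about 77 mm. About 14 mm remains, so I'll go gently.

```bash
python3 -m handwheel '[[0,0,0,0,0.003,0,1],[0,0,0,0,0.006,0,1],[0,0,0,0,0.009,0,1],[0,0,0,0,0.011,0,1],[0,0,0,0,0.013,0,1],[0,0,0,0,0.0145,0,1],[0,0,0,0,0.0155,0,1]]'; python3 -m handwheel '[[0,0,0,0,0.001,0,1],[0,0,0,0,0.002,0,1]]'; python3 -c "
from h import *
here()"
```

```text
time_s: 5.97
tcp_pos: [0.5556, -0.0551, 0.0246]
tcp_rot: [0.001, -0.048, 0.999, -0.001]
ft_force: [0.5, -6.4, 5.0]
gripper_width: 0.0001
finger_force: 3.8
time_s: 6.13
tcp_pos: [0.5555, -0.0536, 0.0246]
tcp_rot: [0.001, -0.048, 0.999, -0.001]
ft_force: [0.8, -7.2, 5.1]
gripper_width: 0.0003
finger_force: 3.8
t 6.13 rail [ 0.0001 -0.0072  0.0246] F [ 0.8 -7.2  5.1] j [-0.17  0.6   0.27  1.93 -0.25  0.65  1.92]
```

Not at the stop yet, so I'll keep creeping.

```bash
for i in 1; do python3 -m handwheel '[[0,0,0,0,0.001,0,1],[0,0,0,0,0.002,0,1]]' | grep -E "pos|ft"; python3 -m handwheel '[[0,0,0,0,0.001,0,1],[0,0,0,0,0.002,0,1]]'| grep -E "pos|ft"; done; python3 -c "
from h import *
import cv2
here()
i=imaging.get_image('top')
cv2.imwrite('pics/t3.png',cv2.resize(i[220:280,255:345],None,fx=8,fy=8,interpolation=2))"
```

```text
tcp_pos: [0.5554, -0.053, 0.0247]
ft_force: [1.9, -15.3, 5.4]
tcp_pos: [0.5554, -0.0528, 0.0248]
ft_force: [1.9, -24.2, 5.0]
t 6.47 rail [ 0.0001 -0.0064  0.0248] F [  1.9 -24.2   5. ] j [-0.18  0.6   0.28  1.93 -0.25  0.65  1.92]
```

View pics/t3.png

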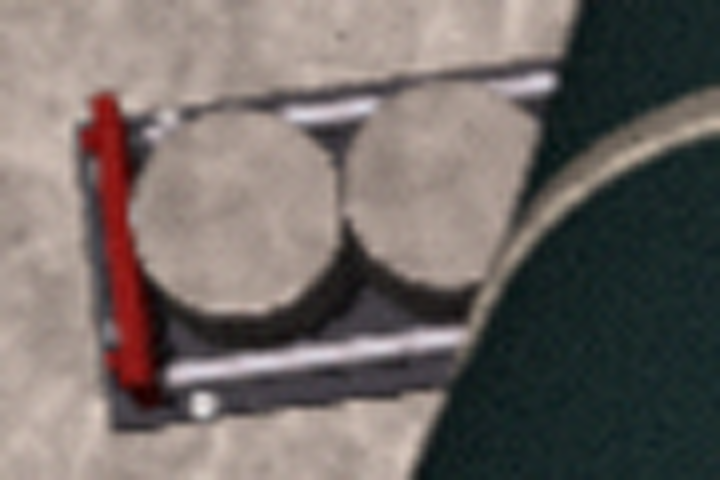

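The lead ring touches the stop, at crop (130,215) by the red plate, and the row is closed up. The force has risen to 24 N, so the row is home. I'll hold, back off and raise.

```bash
python3 -m handwheel '[[0,0,0,0,0,0,1],[0,0,0,0,0,0,1],[0,0,0,0,0,0,1],[0,0,0,0,-0.02,0,1],[0,0,0,0,-0.05,0,1],[0,0,0,0,-0.05,-0.05,1],[0,0,0,0,-0.05,-0.1,1],[0,0,0,0,-0.05,-0.13,1],[0,0,0,0,-0.05,-0.13,1]]'; python3 -c "
from h import *
here();frac([(-98,-84,.13,-100)])"
```

```text
time_s: 7.27
tcp_pos: [0.5609, -0.0894, 0.1332]
tcp_rot: [0.003, -0.049, 0.999, -0.0]
ft_force: [1.1, 0.8, 0.4]
gripper_width: 0.0001
finger_force: 0.0
t 7.27 rail [ 0.0019 -0.0433  0.1332] F [1.1 0.8 0.4] j [-0.16  0.44  0.33  1.86 -0.19  0.86  1.93]
(-98, -84, 0.13, -100) [0.0017, 0.0018, 0.555, 0.1248, -0.0511, 0.0031]
```

```bash
python3 -m handwheel '[[0,0,0.555,0.125,-0.051,0.003,1],[0,0,0.555,0.125,-0.051,0.003,1],[0,0,0.555,0.125,-0.051,0.003,1],[0,0,0.555,0.125,-0.051,0.003,1],[0,0,0.555,0.125,-0.051,0.003,1],[0,0,0.555,0.125,-0.051,0.003,1],[0,0,0.555,0.125,-0.051,0.003,1],[0,0,0.555,0.125,-0.051,0.003,1],[0,0,0.555,0.125,-0.051,0.003,1],[0,0,0.555,0.125,-0.051,0.003,1],[0,0,0.555,0.125,-0.051,0.003,1],[0,0,0.555,0.125,-0.051,0.003,1],[0,0,0.555,0.125,-0.051,0.003,1],[0,0,0.555,0.125,-0.051,0.003,1],[0,0,0.555,0.125,-0.051,0.003,1],[0,0,0.555,0.125,-0.051,0.003,1]]'; python3 -c "
from h import *
import cv2
here();frac([(-98,-84,.032,-100)])
i=imaging.get_image('wrist');cv2.imwrite('pics/w4.png',i)"
```

```text
time_s: 8.6
tcp_pos: [0.463, -0.1391, 0.1255]
tcp_rot: [-0.0, 0.732, 0.682, -0.0]
ft_force: [0.9, 0.5, -0.1]
gripper_width: -0.0001
finger_force: 0.0
t 8.6 rail [-0.1004 -0.0831  0.1255] F [ 0.9  0.5 -0.1] j [-0.4   0.39  0.76  2.07 -0.37  0.81  0.51]
(-98, -84, 0.032, -100) [-0.0001, 0.0001, 0.0015, -0.0005, 0.0032, 0.1169]
```

View pics/w4.png

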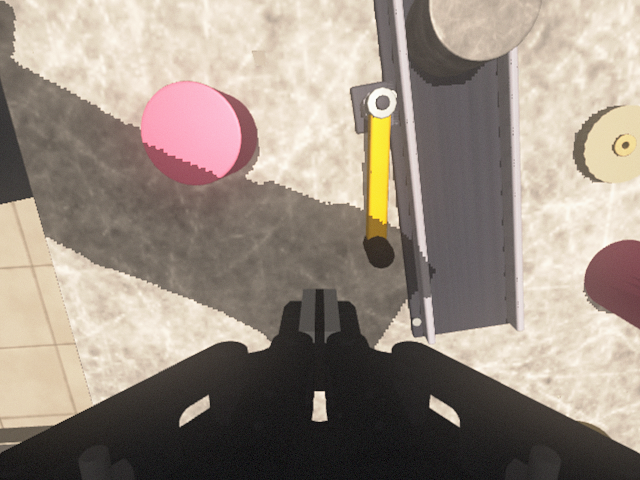

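The wrist view shows the post at (378,250) ahead of the fingers, with free worktop under them. The row stays home at top right. I'll go down and work out the arc.

```bash
python3 -m handwheel '[[0,0,0,0,0.003,0.04,1],[0,0,0,0,0.003,0.08,1],[0,0,0,0,0.003,0.116,1],[0,0,0,0,0.003,0.116,1]]'; python3 -c "
from h import *
here()
L=[]
for th in [1.75,1.65,1.55,1.45,1.35,1.25,1.15,1.05,.95,.85,.75,.65,.55,.45,.35,.25,.15,.1,.06]:
    d=19.8;L.append((round(-52+86*np.cos(th)-d*np.sin(th),1),round(-5-86*np.sin(th)-d*np.cos(th),1),.032,round(-np.degrees(th),1)))
frac(L)"
```

```text
time_s: 8.98
tcp_pos: [0.463, -0.139, 0.0291]
tcp_rot: [-0.002, 0.732, 0.681, -0.002]
ft_force: [-1.7, 0.4, -1.0]
gripper_width: -0.0
finger_force: 0.0
t 8.98 rail [-0.1004 -0.083   0.0291] F [-1.7  0.4 -1. ] j [-0.27  0.57  0.61  2.11 -0.55  0.63  0.65]
(np.float64(-86.8), np.float64(-86.1), 0.032, np.float64(-100.3)) [-0.0019, -0.0001, 0.0029, -0.001, 0.0174, -0.0037]
(np.float64(-78.5), np.float64(-89.2), 0.032, np.float64(-94.5)) [-0.0019, -0.0002, -0.0294, -0.003, 0.0283, -0.0038]
(np.float64(-70.0), np.float64(-91.4), 0.032, np.float64(-88.8)) [-0.0019, -0.0003, -0.061, -0.0039, 0.0392, -0.0039]
(np.float64(-61.3), np.float64(-92.8), 0.032, np.float64(-83.1)) [-0.0019, -0.0004, -0.0927, -0.0038, 0.0502, -0.0039]
(np.float64(-52.5), np.float64(-93.2), 0.032, np.float64(-77.3)) [-0.0018, -0.0005, -0.1249, -0.0024, 0.0612, -0.004]
(np.float64(-43.7), np.float64(-92.9), 0.032, np.float64(-71.6)) [-0.0018, -0.0006, -0.1566, -0.0002, 0.0719, -0.0041]
(np.float64(-34.9), np.float64(-91.6), 0.032, np.float64(-65.9)) [-0.0018, -0.0007, -0.1883, 0.0033, 0.0825, -0.0041]
(np.float64(-26.4
[... 680 characters left out ...]
44]
(np.float64(16.8), np.float64(-60.2), 0.032, np.float64(-25.8)) [-0.0015, -0.0013, -0.411, 0.0529, 0.1395, -0.0044]
(np.float64(22.0), np.float64(-53.1), 0.032, np.float64(-20.1)) [-0.0015, -0.0014, -0.4427, 0.0628, 0.1444, -0.0045]
(np.float64(26.4), np.float64(-45.5), 0.032, np.float64(-14.3)) [-0.0014, -0.0015, -0.4749, 0.0731, 0.1482, -0.0045]
(np.float64(30.1), np.float64(-37.4), 0.032, np.float64(-8.6)) [-0.0014, -0.0016, -0.5066, 0.0838, 0.1511, -0.0045]
(np.float64(31.6), np.float64(-33.3), 0.032, np.float64(-5.7)) [-0.0013, -0.0016, -0.5227, 0.0892, 0.152, -0.0045]
(np.float64(32.7), np.float64(-29.9), 0.032, np.float64(-3.4)) [-0.0013, -0.0017, -0.5355, 0.0936, 0.1527, -0.0045]
```

```bash
python3 -m handwheel '[[0,0,0,0,0.008,-0.002,1],[0,0,0.003,-0.001,0.017,-0.002,1],[0,0,-0.013,-0.002,0.023,-0.002,1],[0,0,-0.029,-0.003,0.028,-0.002,1],[0,0,-0.045,-0.0035,0.034,-0.002,1],[0,0,-0.061,-0.004,0.039,-0.002,1],[0,0,-0.077,-0.004,0.045,-0.002,1],[0,0,-0.093,-0.004,0.05,-0.002,1],[0,0,-0.109,-0.003,0.056,-0.002,1],[0,0,-0.125,-0.0025,0.061,-0.002,1],[0,0,-0.141,-0.001,0.067,-0.002,1],[0,0,-0.157,0,0.072,-0.002,1],[0,0,-0.172,0.0015,0.077,-0.002,1],[0,0,-0.188,0.003,0.0825,-0.002,1],[0,0,-0.204,0.0055,0.0875,-0.002,1],[0,0,-0.22,0.008,0.0925,-0.002,1],[0,0,-0.236,0.0105,0.097,-0.002,1],[0,0,-0.252,0.013,0.102,-0.002,1]]'; python3 -c "
from h import *
import cv2
here()
cv2.imwrite('pics/w5.png',imaging.get_image('wrist'))
L=[]
for th in [.85,.75,.65,.55,.45,.35,.25,.15,.1,.05,0,-.02]:
    d=19.8;L.append((round(-52+86*np.cos(th)-d*np.sin(th),1),round(-5-86*np.sin(th)-d*np.cos(th),1),.032,round(-np.degrees(th),1)))
frac(L)"
```

```text
time_s: 10.48
tcp_pos: [0.5495, -0.1357, 0.037]
tcp_rot: [0.002, 0.413, 0.911, 0.0]
ft_force: [-0.7, 0.3, 0.9]
gripper_width: -0.0001
finger_force: 0.3
t 10.48 rail [-0.014  -0.0882  0.037 ] F [-0.7  0.3  0.9] j [-0.13  0.61  0.41  1.91 -0.36  0.7   1.21]
(np.float64(-10.1), np.float64(-82.7), 0.032, np.float64(-48.7)) [0.0005, 0.001, -0.0304, 0.003, 0.0069, 0.0062]
(np.float64(-2.6), np.float64(-78.1), 0.032, np.float64(-43.0)) [0.0005, 0.0011, -0.0621, 0.0021, 0.0179, 0.0063]
(np.float64(4.5), np.float64(-72.8), 0.032, np.float64(-37.2)) [0.0004, 0.0011, -0.0943, 0.0023, 0.0289, 0.0063]
(np.float64(11.0), np.float64(-66.8), 0.032, np.float64(-31.5)) [0.0004, 0.0011, -0.126, 0.0036, 0.0399, 0.0063]
(np.float64(16.8), np.float64(-60.2), 0.032, np.float64(-25.8)) [0.0003, 0.0011, -0.1576, 0.0061, 0.0506, 0.0063]
(np.float64(22.0), np.float64(-53.1), 0.032, np.float64(-20.1)) [0.0003, 0.0011, -0.1893, 0.0095, 0.0611, 0.0063]
(np.float64(26.4), np.float64(-45.5), 0.032, np.float64(-14.3)) [0.0002, 0.0012, -0.2215, 0.014, 0.0711, 0.0063]
(np.float64(30.1), np.float64(-37.4), 0.032, np.float64(-8.6)) [0.0001, 0.0012, -0.2532, 0.0195, 0.0808, 0.0063]
(np.float64(31.6), np.float64(-33.3), 0.032, np.float64(-5.7)) [0.0001, 0.0012, -0.2693, 0.0225, 0.0853, 0.0063]
(np.float64(32.9), np.float64(-29.1), 0.032, np.float64(-2.9)) [0.0001, 0.0012, -0.2849, 0.0258, 0.0897, 0.0063]
(np.float64(34.0), np.float64(-24.8), 0.032, np.float64(-0.0)) [0.0001, 0.0012, -0.301, 0.0294, 0.094, 0.0063]
(np.float64(34.4), np.float64(-23.1), 0.032, np.float64(1.1)) [0.0, 0.0012, -0.3071, 0.0308, 0.0956, 0.0063]
```

View pics/w5.png

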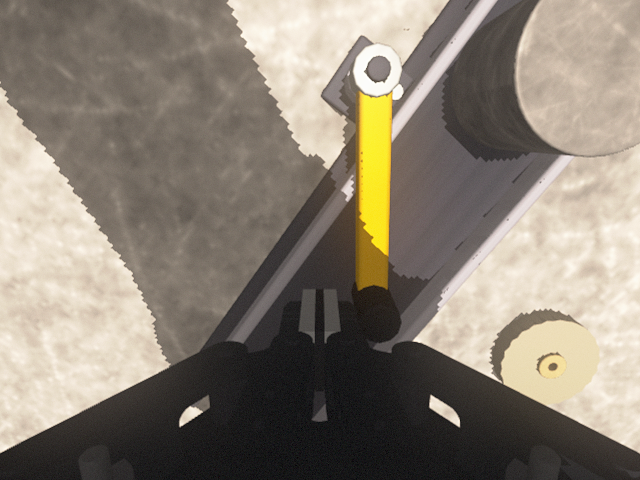

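The post at (378,310) is square against the finger and the gate is at about 0.95 rad. I'll continue the arc.

```bash
python3 -m handwheel '[[0,0,-0.015,0.001,0.003,0.002,1],[0,0,-0.03,0.002,0.007,0.004,1],[0,0,-0.046,0.002,0.0125,0.004,1],[0,0,-0.062,0.002,0.018,0.004,1],[0,0,-0.078,0.002,0.0235,0.004,1],[0,0,-0.094,0.002,0.029,0.004,1],[0,0,-0.11,0.003,0.0345,0.004,1],[0,0,-0.126,0.0035,0.04,0.004,1],[0,0,-0.142,0.005,0.0455,0.004,1],[0,0,-0.158,0.006,0.0505,0.004,1],[0,0,-0.173,0.008,0.056,0.004,1],[0,0,-0.189,0.0095,0.061,0.004,1],[0,0,-0.205,0.012,0.066,0.004,1],[0,0,-0.221,0.014,0.071,0.004,1],[0,0,-0.237,0.017,0.076,0.004,1],[0,0,-0.253,0.0195,0.081,0.004,1],[0,0,-0.269,0.0225,0.085,0.004,1],[0,0,-0.285,0.026,0.0897,0.004,1]]'; python3 -c "
from h import *
here()
frac([(34,-24.8,.034,0),(34,-22,.034,0)])"
```

```text
time_s: 12.03
tcp_pos: [0.5895, -0.073, 0.0334]
tcp_rot: [0.001, -0.021, 1.0, -0.001]
ft_force: [0.0, -0.1, 0.2]
gripper_width: 0.0002
finger_force: 0.3
t 12.03 rail [ 0.032  -0.0298  0.0334] F [ 0.  -0.1  0.2] j [-0.07  0.62  0.18  1.83 -0.16  0.7   1.82]
(34, -24.8, 0.034, 0) [-0.0006, 0.0008, -0.018, -0.0021, 0.0064, -0.0008]
(34, -22, 0.034, 0) [-0.0006, 0.0008, -0.018, -0.0019, 0.0099, -0.0008]
```

```bash
python3 -m handwheel '[[0,0,-0.006,-0.001,0.002,0,1],[0,0,-0.012,-0.0015,0.004,0,1],[0,0,-0.018,-0.002,0.006,0,1]]'|grep -E "pos|ft|finger_"; python3 -m handwheel '[[0,0,0,0,0.0015,0,1],[0,0,0,0,0.0025,0,1]]'|grep -E "pos|ft|finger_"; python3 -c "
from h import *
here()"
```

```text
tcp_pos: [0.5901, -0.0679, 0.0323]
ft_force: [-0.2, -0.9, -0.0]
finger_force: 0.7
tcp_pos: [0.5901, -0.0674, 0.0322]
ft_force: [2.5, -11.5, 4.3]
finger_force: 5.6
t 12.45 rail [ 0.0332 -0.0243  0.0322] F [  2.5 -11.5   4.3] j [-0.07  0.62  0.17  1.83 -0.15  0.7   1.85]
```

The gate has met its stop: 11.5 N where it was predicted. I'll hold, back off, rise and move aside so the top camera can see.

```bash
python3 -m handwheel '[[0,0,0,0,0.001,0,1],[0,0,0,0,0.001,0,1],[0,0,0,0,0.001,0,1],[0,0,0,0,-0.01,0,1],[0,0,0,0,-0.05,0,1],[0,0,0,0,-0.05,-0.05,1],[0,0,0,0,-0.05,-0.1,1],[0,0,0,0,-0.05,-0.15,1],[0,0,0,0,-0.1,-0.2,1],[0,0,0,0,-0.15,-0.2,1],[0,0,0,0,-0.2,-0.2,1],[0,0,0,0,-0.25,-0.2,1],[0,0,0,0,-0.3,-0.2,1],[0,0,0,0,-0.3,-0.2,1],[0,0,0,0,-0.3,-0.2,1]]'; python3 -c "
from h import *
import cv2
here()
i=imaging.get_image('top')
cv2.imwrite('pics/t6.png',cv2.resize(i[190:330,255:445],None,fx=4,fy=4,interpolation=2))"
```

```text
time_s: 13.7
tcp_pos: [0.6113, -0.3085, 0.191]
tcp_rot: [-0.001, -0.046, 0.999, -0.001]
ft_force: [-1.2, 0.5, -0.1]
gripper_width: -0.0003
finger_force: 0.0
t 13.7 rail [ 0.0305 -0.2664  0.191 ] F [-1.2  0.5 -0.1] j [ 0.25  0.57  0.25  1.49 -0.15  1.1   2.19]
```

View pics/t6.png

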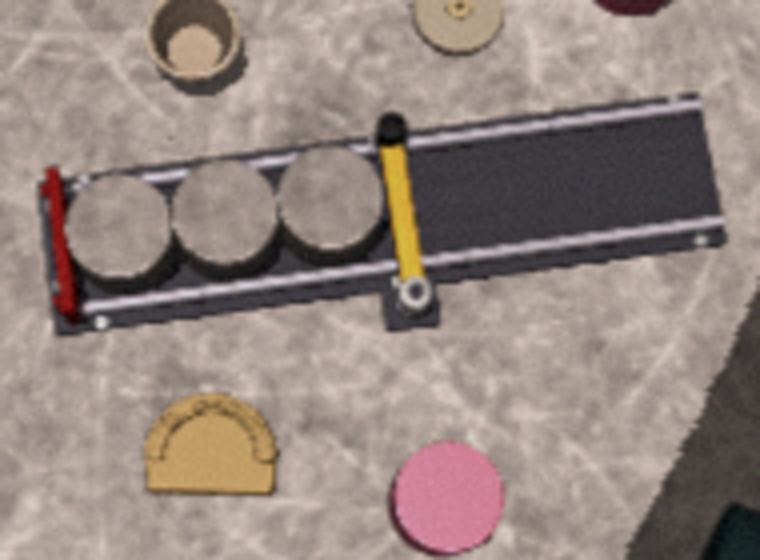

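The rings at (118,228), (225,213) and (330,198) are closed up against the stop. The gate is square across the rail, from pivot (415,292) to post (391,130), and nothing else has moved. I'll hand in.

```bash
python3 -c "
from bench import ctrl
print(ctrl.close_job())"
```

```text
the job is handed in; nothing more can be done
None
```

I handed in the job: the three rings are pushed home against the red end stop, the keeper gate is shut behind them, and the arm is clear. The last picture and the contact forces agree, but no verdict came back.

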